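# Slide a thin coupon over the edge, pick it up there and lay it on the foam

## Task

Two thin metal test coupons lie between the rails of a low stand, where fingers cannot get round them. Slide the one with the drilled hole forward along its lane, staying flat on the stand, until its front end sticks out well over the stand's front edge (about a third of its length), then pinch it by that end, carry it to the foam pad and lay it down flat, same face up and wholly on the pad, without dropping it. Leave the plain coupon where it is.

Things in the scene. Friction and masses are not known exactly. Their poses are not given: they have to be found in the camera images.
- drilled_coupon: Coupon to move: bare aluminium plate 100 x 50 x 3 mm, 45 g, a 12 mm hole 36 mm from its centre towards its rear (+x) end. Origin: centre of its underside; x along its length, front (-x) end towards the stand's open front; z up. Starts flat in either lane, front end 15 to 45 mm behind the stand's front edge. It slides easily (friction 0.3): pressed lightly from above with a fingertip, it drags along. Sticking out 50 mm, it tips off.
- plain_coupon: The other coupon, to be left alone: same 100 x 50 x 3 mm plate without a hole, in the other lane; same origin and axes.
- stand: Fixed dark wooden stand with metal rails, 180 (x) x 144 (y) mm. Origin under its centre, on the worktop; x runs along the lanes; front edge at x = -90 mm, towards the robot; deck top at z = 40 mm. Two lanes centred at y = +33.5 and -33.5 mm, 59 mm wide, open at both ends, between rails 6 mm high that end 8 mm behind the front edge. In front all is free: fingers from above can close on a jutting coupon's sides.
- foam_pad: Fixed off-white foam pad to the right of the stand, in effect rigid: 113 mm (its x) by 154 mm (its y), 14 mm thick. Origin at the centre of its underside, on the worktop; its y axis points roughly along world -x, so its long side runs away from the robot. (Left of stand and pad a tall solid microscope overhangs the worktop: coming from the left, pass it at world x below 0.4 m until y is below 0.15 m.)
- drilled_front (a point): Middle of the front (-x) end of the drilled coupon's underside, 50 mm from its origin.
- drilled_corner0 (a point): corner of the drilled coupon's underside: front right (-x, -y).
- drilled_corner1 (a point): corner of the drilled coupon's underside: front left (-x, +y).
- drilled_corner2 (a point): corner of the drilled coupon's underside: rear left (+x, +y).
- drilled_corner3 (a point): corner of the drilled coupon's underside: rear right (+x, -y).

How it is judged:
By the outcome, as a careful person would: the job done as asked, in the order asked, and still so for the second after the job is handed in, with the robot touching nothing.
It also fails if it takes over 54 s, if anything falls off the work surface, if the arm or the gripper's body presses on something with over 40 N, if the wrist force passes 120 N, or if a joint passes its speed limit or range.

## Robot

A 7-joint arm with a two-finger parallel gripper is mounted at the origin on a cart in front of the work surface, level with it; the furniture and walls round the work are solid. World frame = base frame: x ahead of the robot, y to its left, z up, the work surface at z = 0. Lengths are in m, angles in rad, forces in N, time in s.
With the tool pointing down it reaches from about 0.35 to 0.9 m from the base axis. Payload 19.9 kg.
Tool frame: the origin (TCP) lies at the very end of the fingers, on their centre line; the grasp point (between the pads) lies 19 mm behind it; x points along the fingers, z is the direction in which the jaws open and shut, and the axes are right-handed (so a half turn about x gives the same grasp; the last joint's range is limited). The gripper opens to 85 mm and grips with 20 to 120 N. Pads are 22 mm wide; open, the fingers measure 114 mm over their backs; the gripper's body (76 mm by 85 mm) begins 54 mm behind the grasp point. The pads swing forward as they close: fully open they stand 13 mm farther back than shut.
Start: joints at [-1.28, 0.417, -0.01, 1.614, 0.005, 1.111, -0.053], TCP at [0.204, 0.591, 0.231] pointing down, gripper open.
Joint ranges: [-2.81, 2.81], [-0.39, 2.02], [-1.27, 1.25], [0.06, 2.57], [-1.19, 4.33], [0.19, 2], [-2.82, 2.82]. Speed limits (rad/s): [1.89, 1.89, 2.39, 2.39, 3.01, 3.01, 3.01].

## Interface

Orientations are given as a rotation vector (axis times angle).
In Python, from rig import bot gives the robot as it stands. The module is installed in compiled form; this text tells all that it offers.
- The arm moves only by the tool step_arm, never from a script. Its argument "series" is a list of rows, each a list of 3 entries, a list of its own where there are three numbers: the shift along the tool's x, y, z in m, then the turn, a rotation vector about the tool's x, y, z in rad, then the opening in per cent of the stroke, from 0 (shut) to 100 (fully open). In form: [[[dx, dy, dz], [wx, wy, wz], jaw], ...]. A call has exactly 8 rows; each row shifts and turns the pose as measured when the row begins, along the tool's axes as they then stand; what a row does not reach is not made up. A row lasts 1/8 s, in which the tool goes at most 62.5 mm and 10.7 degrees, less where a joint would pass 70% of its speed; a pose out of reach is approached as far as the arm can. A call with a gripper value outside its range is refused whole. The fingers move at their own pace and stop on an object; "grip_force" is the grip in N (left out, the last holds). Time passes only in rows, so rows that do not move let the fingers close, or fill a call up. It gives the time, the measured TCP pose, the force and the opening at its end, in the units of the state.
- bot.get_state(): the state, without advancing time (a new reading comes with each control period).
- bot.capture(name): name is "scene" or "top"; returns the picture (420x560x3 uint8, red, green, blue); there is no depth.
- bot.camera_model(name): a dict with "fx", "fy", "cx", "cy" (pixels), "D" ([k1, k2, p1, p2, k3] as OpenCV has them; the pictures are not rectified), "origin" and "orientation" of the camera in the world. Camera axes: x right, y up, looking along -z (the intrinsics and any distortion apply to the point x, -y, -z); pixel columns grow to the right and rows downward; lengths in m; the calibration is good to about 2 mm. A picture is of the moment at which its call begins. camera_model takes no time and is no camera call.
- bot.finish_job(): hands the job in, once; it reports no verdict.
Trained networks look in the newest picture that a camera, given by its name, has taken for a name from the list of things; names that differ only in an ending like _2 or _b are one class to them, and where a whole thing is asked for, a point or a joint stands for the part that bears it (a point fixed in the world has none). Each returns a list of dicts, best first, with "score" (0 to 1); they miss things now and then, are a little off and sometimes report something else, mostly with a low value. They report only what shows in the picture. A call takes as long as a camera call.
- bot.boxes_of(camera, name): "position" ([column, row] as shares, 0 to 1, of the picture: columns of its width, rows of its height, amid what is visible of it).
- bot.outline_of(camera, name): "region" (420x560 bool, what is visible of it) and "position" ([column, row] as shares, 0 to 1, of the picture: columns of its width, rows of its height, amid what is visible of it).
The state is a dict: "t": time; "joint_pos": joint angles; "qvel": joint speeds; "joint_efforts": joint torques, N m; "tcp_pos": TCP position; "eef_rot": TCP orientation; "ft_force": force on the tool from outside, world axes, zero at the start; "torque": the same for the moment, N m; "finger_gap": finger opening in m.
Only numpy, scipy, OpenCV 4.12 (cv2) and the standard library are available. Lean on these libraries where they do the work, as an engineer would, in place of code of your own. Each camera call takes 0.05 s, during which the arm holds its last target.

## Working session

There is one attempt and no reset: what is moved stays moved. The work goes in short steps, Python scripts to look and compute and a tool call to move; the robot and the scene stay as the last step left them, time stands still between calls to the robot, and variables do not carry over. Pictures are saved under pics/ and viewed, and the job is handed in when it is done.

Besides the shell and the picture viewer there is one more tool, called after "Request:" by a JSON object that holds its "name" and its "arguments", one argument or row to a line. step_arm: Moves the arm, as the interface text tells. Its arguments: {"type":"object","properties":{"series":{"type":"array","items":{"type":"array"}},"grip_force":{"type":"number"}},"required":["series"]}

```bash
mkdir -p pics; cat > h.py <<'E'
import numpy as np, cv2
from rig import bot
from scipy.spatial.transform import Rotation as R
E
python3 - <<'E'
from h import *
s=bot.get_state(); print({k:np.round(v,4) for k,v in s.items()})
for c in("scene","top"):
    im=bot.capture(c); cv2.imwrite(f"pics/{c}0.png",im[:,:,::-1]); print(c,bot.camera_model(c))
    for n in("drilled_coupon","plain_coupon","stand","foam_pad","drilled_front"):
        for o in bot.boxes_of(c,n)[:2]: print(n,o['score'],np.array(o['position'])*[560,420])
E
```

```text
{'t': np.float64(0.0), 'joint_pos': array([-1.2805,  0.418 , -0.0103,  1.6142,  0.0047,  1.1107, -0.053 ]), 'qvel': array([-0.0006, -0.0007,  0.0002,  0.0015,  0.    ,  0.0003,  0.001 ]), 'joint_efforts': array([ 2.00000e-04, -8.64450e+01,  6.79100e-01, -4.34889e+01,
        1.91000e-02,  7.50000e-03,  0.00000e+00]), 'tcp_pos': array([0.2035, 0.5906, 0.2306]), 'eef_rot': array([-0.9622,  1.349 ,  0.9609]), 'ft_force': array([ 0.2788, -0.2807,  1.1454]), 'torque': array([-0.0326,  0.0475,  0.0046]), 'finger_gap': np.float64(0.0853)}
scene {'fx': 493.7962725322437, 'fy': 493.7962725322437, 'cx': 278.1437778687415, 'cy': 212.26236919324478, 'D': array([-0.03736749,  0.        ,  0.        ,  0.        ,  0.        ]), 'origin': array([-0.00801624,  0.4602512 ,  0.53718845]), 'orientation': array([ 0.4901708 , -1.15872838, -2.05014091])}
drilled_coupon 0.75 [219.016 246.498]
plain_coupon 0.87 [253.68  239.316]
stand 0.65 [232.624 245.91 ]
foam_pad 0.72 [356.216 219.702]
drilled_front 0.71 [221.2  247.59]
top {'fx': 455.09168805130815, 'fy': 455.09168805130815, 'cx': 274.8849188662145, 'cy': 203.6615116228388, 'D': array([-0.03465091,  0.        ,  0.        ,  0.        ,  0.        ]), 'origin': array([ 0.36391697, -0.08354632,  0.90047067]), 'orientation': array([ 0.1862945 , -0.15596979, -1.37940546])}
drilled_coupon 0.84 [214.312 187.194]
plain_coupon 0.85 [245.672 197.61 ]
stand 0.59 [233.296 179.004]
foam_pad 0.63 [360.08 247.59]
foam_pad 0.48 [212.016 185.388]
drilled_front 0.6 [212.8  184.38]
```

View pics/top0.png

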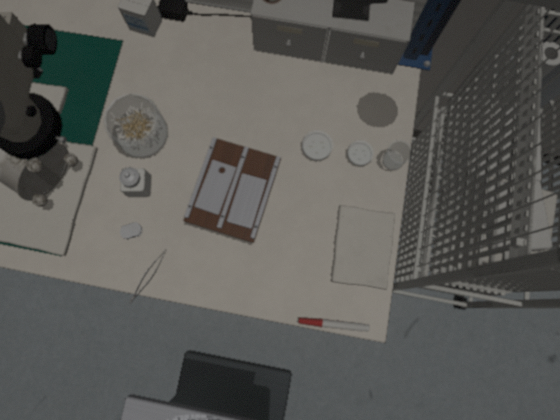

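View pics/scene0.png

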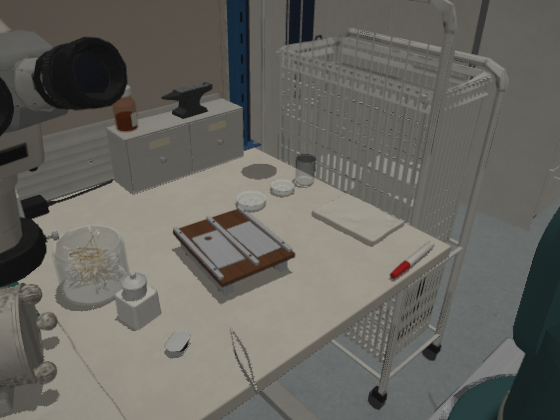

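```bash
cat >> h.py <<'E'
def cam(c):
    m=bot.camera_model(c); K=np.array([[m['fx'],0,m['cx']],[0,m['fy'],m['cy']],[0,0,1]])
    return K,m['D'],np.array(m['origin']),R.from_rotvec(m['orientation']).as_matrix()
def to_world(c,px,z):
    K,D,o,Rm=cam(c); p=cv2.undistortPoints(np.array(px,float).reshape(-1,1,2),K,D).reshape(-1,2)
    d=np.c_[p[:,0],-p[:,1],-np.ones(len(p))]@Rm.T
    return o+d*((z-o[2])/d[:,2])[:,None]
def to_px(c,P):
    K,D,o,Rm=cam(c); q=(np.array(P,float).reshape(-1,3)-o)@Rm
    q=q*[1,-1,-1]
    return cv2.projectPoints(q,np.zeros(3),np.zeros(3),K,D)[0].reshape(-1,2)
def rect(c,n,z):
    o=bot.outline_of(c,n)[0]; r=o['region'].astype(np.uint8)
    ct=max(cv2.findContours(r,cv2.RETR_EXTERNAL,cv2.CHAIN_APPROX_NONE)[0],key=cv2.contourArea).reshape(-1,2)
    w=to_world(c,ct,z)[:,:2]
    return o['score'],r.sum(),cv2.minAreaRect((w*1000).astype(np.float32)),cv2.boxPoints(cv2.minAreaRect((w*1000).astype(np.float32)))
E
python3 - <<'E'
from h import *
im=bot.capture("top"); bot.capture("scene")
for c in("top","scene"):
  for n,z in(("drilled_coupon",.043),("plain_coupon",.043),("stand",.043),("foam_pad",.014)):
    s,a,r,b=rect(c,n,z); print(c,n,round(s,2),a,np.round(r[0],1),np.round(r[1],1),round(r[2],1),np.round(b).astype(int).tolist())
b=cv2.convertScaleAbs(im[120:260,170:300,::-1],alpha=2); cv2.imwrite("pics/top_s.png",cv2.resize(b,None,fx=4.2,fy=4.2,interpolation=cv2.INTER_CUBIC))
b=cv2.convertScaleAbs(im[120:320,280:420,::-1],alpha=2); cv2.imwrite("pics/top_p.png",cv2.resize(b,None,fx=3,fy=3,interpolation=cv2.INTER_CUBIC))
im=bot.capture("scene");b=cv2.convertScaleAbs(im[190:310,160:310,::-1],alpha=2); cv2.imwrite("pics/sc_s.png",cv2.resize(b,None,fx=5,fy=5,interpolation=cv2.INTER_CUBIC))
E
```

```text
top drilled_coupon 0.88 1297 [568.5  73.6] [ 52.3 101.1] 82.9 [[515, 54], [615, 41], [622, 93], [522, 106]]
top plain_coupon 0.79 1257 [553.1   8.2] [51.4 98.9] 85.4 [[502, -13], [600, -21], [604, 30], [506, 38]]
top stand 0.76 4085 [571.   39.5] [145.9 180.9] 83.2 [[473, -22], [652, -44], [669, 101], [490, 123]]
top foam_pad 0.57 4447 [ 509.3 -231.6] [154.9 115.2] 1.4 [[430, -176], [433, -291], [588, -287], [585, -172]]
scene drilled_coupon 0.72 1102 [561.5  72.5] [ 52.8 107.5] 83.4 [[505, 52], [612, 40], [618, 93], [511, 105]]
scene plain_coupon 0.56 905 [546.8   6.4] [ 49.9 101.1] 84.2 [[494, -13], [595, -24], [600, 26], [499, 36]]
scene stand 0.93 3851 [552.8  44.5] [159.2 212.5] 83.2 [[438, -22], [649, -47], [668, 111], [457, 136]]
scene foam_pad 0.8 2583 [ 500.5 -227.1] [160.8 129.6] 2.1 [[418, -165], [423, -295], [583, -289], [578, -159]]
```

View pics/top_s.png

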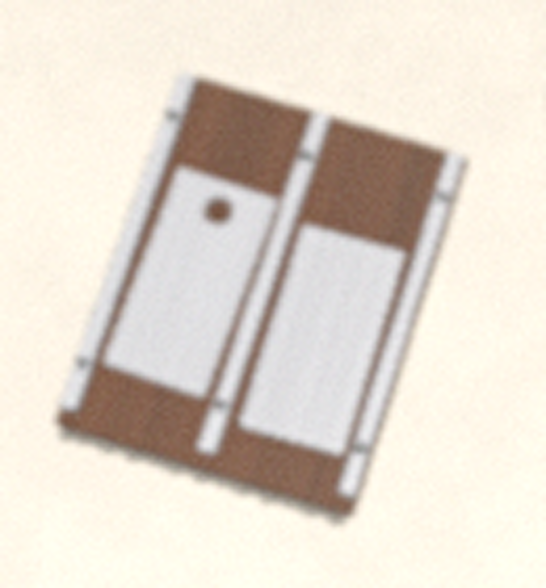

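View pics/top_p.png

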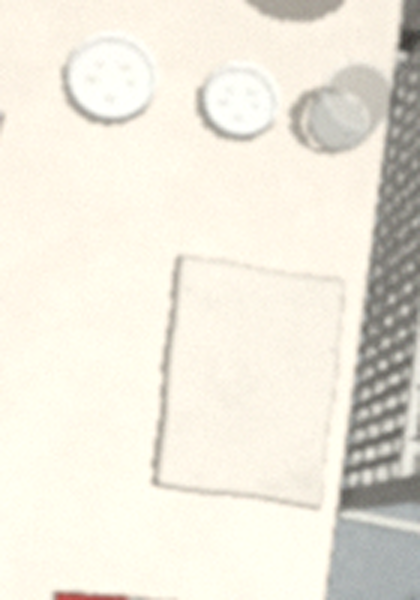

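View pics/sc_s.png

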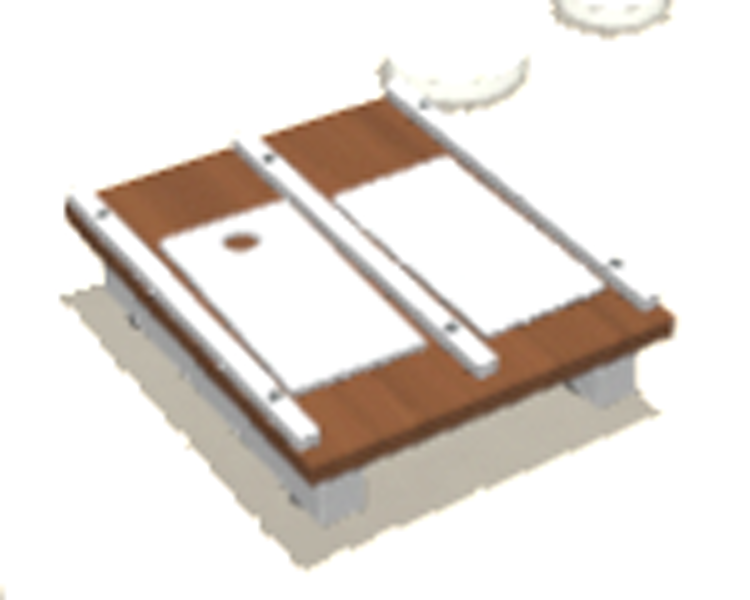

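```bash
cat >> h.py <<'E'
def feats(c,sx,sy,yaw,d,p):
    # stand origin, yaw, drilled coupon origin x,y in stand frame
    Rz=R.from_euler('z',yaw).as_matrix(); T=lambda P:np.array(P)@Rz.T+[sx,sy,0]
    return T
E
python3 - <<'E'
from h import *
s=bot.get_state(); print(R.from_rotvec(s['eef_rot']).as_matrix().round(3))
S=lambda P,z,f,o:to_world(f,np.array(P,float)/o[2]+[o[0],o[1]],z)[:,:2]*1000
ot=(170,120,4.2); oc=(160,190,5.0)
print("hole",S([[218,210]],.043,"top",ot),S([[240,241]],.043,"scene",oc))
print("drilled corners top  (RL,RR,FR,FL)",S([[178,167],[277,196],[206,397],[105,362]],.043,"top",ot).round(1).tolist())
print("drilled corners scene(RL,RR,FR,FL)",S([[160,241],[290,201],[425,344],[293,391]],.043,"scene",oc).round(1).tolist())
print("stand front L,R top",S([[62,412],[350,508]],.040,"top",ot).round(1).tolist(), "scene",S([[308,470],[672,313]],.040,"scene",oc).round(1).tolist())
print("rail rear top L R",S([[180,75],[467,158]],.046,"top",ot).round(1).tolist())
op=(280,120,3.)
print("pad",S([[180,255],[344,280],[321,508],[157,485]],.014,"top",op).round(1).tolist())
E
```

```text
[[-0.    -0.945  0.326]
 [-0.     0.326  0.945]
 [-1.    -0.    -0.   ]]
hole [[603.66961879  66.53000925]] [[597.17237013  67.11476049]]
drilled corners top  (RL,RR,FR,FL) [[620.9, 89.5], [615.5, 40.8], [515.3, 53.2], [522.8, 102.4]]
drilled corners scene(RL,RR,FR,FL) [[615.2, 88.5], [606.4, 38.8], [508.6, 55.1], [516.5, 103.1]]
stand front L,R top [[496.7, 117.2], [477.7, -21.3]] scene [[484.7, 120.8], [471.1, -22.1]]
rail rear top L R [[664.9, 97.8], [649.3, -43.6]]
pad [[583.9, -175.6], [587.2, -285.5], [436.3, -290.1], [431.6, -184.3]]
```

Request:
{"name": "step_arm", "arguments": {
  "series": [
    [[0, -0.0315, -0.0394], [0, 0, 0], 59],
    [[0, -0.0315, -0.0394], [0, 0, 0], 59],
    [[0, -0.0315, -0.0394], [0, 0, 0], 59],
    [[0, -0.0315, -0.0394], [0, 0, 0], 59],
    [[0, -0.0315, -0.0394], [0, 0, 0], 59],
    [[0, -0.0315, -0.0394], [0, 0, 0], 59],
    [[0, -0.0315, -0.0394], [0, 0, 0], 59],
    [[0, -0.0315, -0.0394], [0, 0, 0], 59]
  ],
  "grip_force": 40
}}

```text
t: 2.15
tcp_pos: [0.3418, 0.202, 0.231]
eef_rot: [-0.963, 1.344, 0.966]
ft_force: [1.2, 0.4, 0.4]
finger_gap: 0.0504
```

Request:
{"name": "step_arm", "arguments": {
  "series": [
    [[0.02, -0.0369, -0.0373], [0, 0, 0], 59],
    [[0.02, -0.0369, -0.0373], [0, 0, 0], 59],
    [[0.02, -0.0369, -0.0373], [0, 0, 0], 59],
    [[0.03, 0, 0], [-0.104, 0, 0], 59],
    [[0.03, 0, 0], [-0.104, 0, 0], 59],
    [[0.03, 0, 0], [0, 0, 0], 59],
    [[0.03, 0, 0], [0, 0, 0], 59],
    [[0.02, 0, 0], [0, 0, 0], 59]
  ]
}}

```text
t: 3.15
tcp_pos: [0.417, 0.0539, 0.028]
eef_rot: [-1.122, 1.249, 1.118]
ft_force: [0.8, -0.3, 0.5]
finger_gap: 0.0504
```

```bash
cat >> h.py <<'E'
def st():
    s=bot.get_state(); M=R.from_rotvec(s['eef_rot']).as_matrix()
    print(round(float(s['t']),2),np.round(s['tcp_pos'],4),"y",M[:,1].round(3),"z",M[:,2].round(3),"x",M[:,0].round(3),"F",np.round(s['ft_force'],1),round(float(s['finger_gap']),4))
    return s,M
def snap(c,name,box,f):
    im=bot.capture(c); a,b,w,h=box
    cv2.imwrite("pics/"+name,cv2.resize(cv2.convertScaleAbs(im[b:b+h,a:a+w,::-1],alpha=2),None,fx=f,fy=f,interpolation=cv2.INTER_CUBIC))
E
python3 -c "
from h import *
st(); snap('scene','s1.png',(140,190,200,150),4)"
```

```text
3.15 [0.417  0.0539 0.028 ] y [-0.993  0.117 -0.01 ] z [0.117 0.993 0.008] x [ 0.011  0.007 -1.   ] F [ 0.8 -0.3  0.5] 0.0504
```

View pics/s1.png

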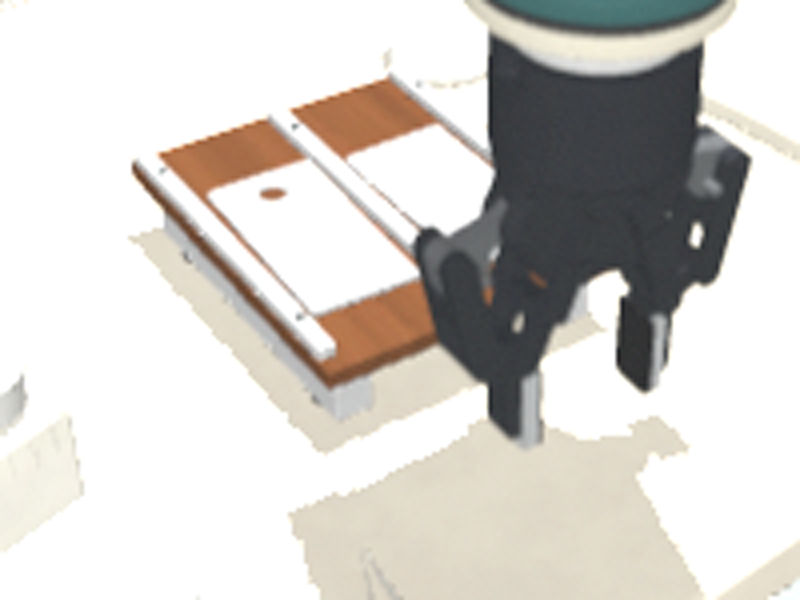

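Request:
{"name": "step_arm", "arguments": {
  "series": [
    [[0.012, 0, 0], [0, 0.008, 0.01], 59],
    [[0.006, 0, 0], [0, 0, 0], 59],
    [[0.003, 0, 0], [0, 0, 0], 59],
    [[0.002, 0, 0], [0, 0, 0], 59],
    [[0.002, 0, 0], [0, 0, 0], 59],
    [[0.002, 0, 0], [0, 0, 0], 59],
    [[0.002, 0, 0], [0, 0, 0], 59],
    [[0.002, 0, 0], [0, 0, 0], 59]
  ]
}}

```text
t: 4.2
tcp_pos: [0.4175, 0.0541, -0.0034]
eef_rot: [-1.122, 1.261, 1.122]
ft_force: [-17.5, -2.4, 77.1]
finger_gap: 0.0505
```

```bash
python3 -c "
from h import *
st()"
```

```text
4.2 [ 0.4175  0.0541 -0.0034] y [-0.993  0.117 -0.001] z [0.117 0.993 0.001] x [ 0.001  0.001 -1.   ] F [-17.5  -2.4  77.1] 0.0505
```

Request:
{"name": "step_arm", "arguments": {
  "series": [
    [[-0.05, 0, 0], [0, 0, 0], 0],
    [[-0.045, 0, 0], [0, 0, 0], 0],
    [[0, -0.04, 0.009], [0, 0, 0], 0],
    [[0, -0.04, 0.009], [0, 0, 0], 0],
    [[0, -0.04, 0.009], [0, 0, 0], 0],
    [[0, -0.035, 0.008], [0, 0, 0], 0],
    [[0.015, 0, 0], [0, 0, 0], 0],
    [[0.01, 0, 0], [0, 0, 0], 0]
  ]
}}

```text
t: 5.2
tcp_pos: [0.58, 0.0717, 0.0691]
eef_rot: [-1.122, 1.259, 1.123]
ft_force: [0.4, -0.3, 0.2]
finger_gap: 0.0001
```

```bash
python3 -c "
from h import *
st(); snap('scene','s2.png',(140,170,200,150),4);snap('top','t2.png',(170,120,140,140),4.2)"
```

```text
5.2 [0.58   0.0717 0.0691] y [-0.993  0.117 -0.002] z [0.117 0.993 0.002] x [ 0.002  0.002 -1.   ] F [ 0.4 -0.3  0.2] 0.0001
```

View pics/s2.png

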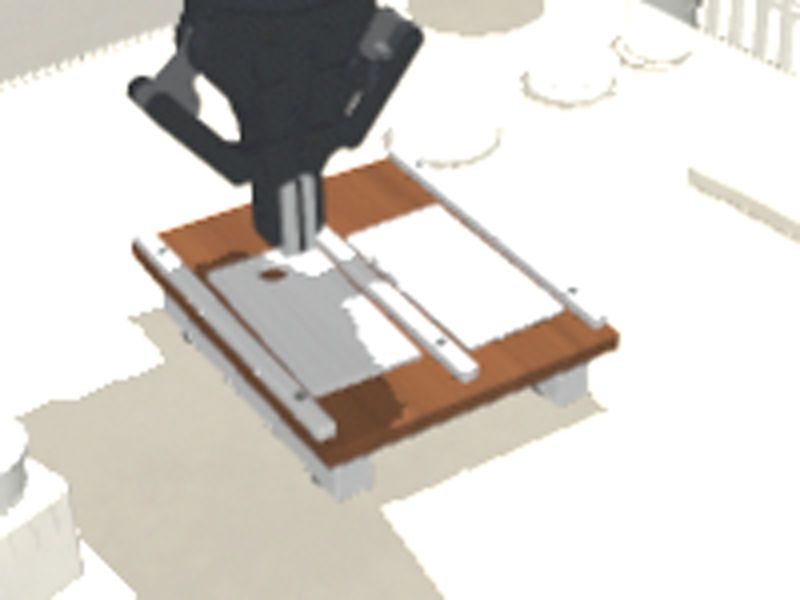

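View pics/t2.png

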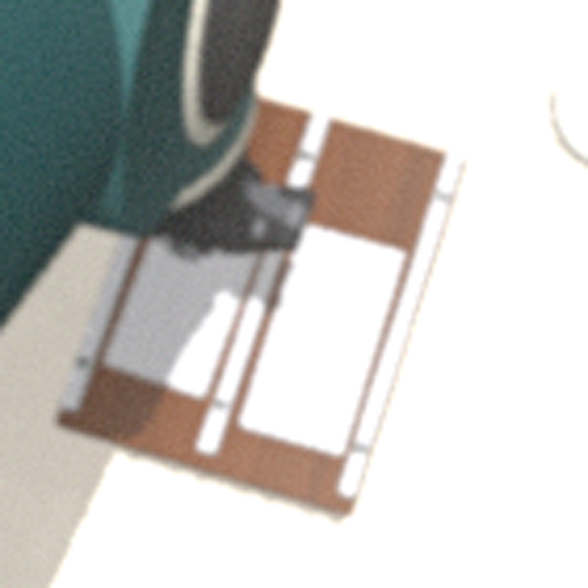

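```bash
python3 -c "
from h import *
s,M=st(); t=s['tcp_pos']
for dy in(-.011,.011): print((to_px('scene',t+dy*M[:,1])-[140,170])*4, (to_px('scene',t+dy*M[:,1]+.0145*M[:,2])-[140,170])*4,(to_px('scene',t+dy*M[:,1]-.0145*M[:,2])-[140,170])*4)
print('below',(to_px('scene',[t[0],t[1],.043])-[140,170])*4)
"
```

```text
5.3 [0.5796 0.0717 0.0691] y [-0.993  0.117 -0.001] z [0.117 0.993 0.002] x [ 0.001  0.002 -1.   ] F [ 1.  -0.7  0.7] 0.0004
[[271.38947647 232.08434219]] [[241.12910473 242.38776147]] [[301.14852074 221.95225078]]
[[296.44879898 256.19894372]] [[265.84276255 266.90289084]] [[326.53745687 245.67598906]]
below [[286.86611877 294.34907193]]
```

Request:
{"name": "step_arm", "arguments": {
  "series": [
    [[0.015, 0, 0], [0, 0, 0], 0],
    [[0.007, 0, 0], [0, 0, 0], 0],
    [[0.001, 0, 0], [0, 0, 0], 0],
    [[0.001, 0, 0], [0, 0, 0], 0],
    [[0.0005, 0, 0], [0, 0, 0], 0],
    [[0.0005, 0, 0], [0, 0, 0], 0],
    [[0.0004, 0, 0], [0, 0, 0], 0],
    [[0.0004, 0, 0], [0, 0, 0], 0]
  ]
}}

```text
t: 6.3
tcp_pos: [0.5792, 0.0719, 0.0431]
eef_rot: [-1.122, 1.258, 1.123]
ft_force: [-2.3, -0.8, 7.1]
finger_gap: -0.0
```

```bash
python3 -c "
from h import *
st()"
```

```text
6.3 [0.5792 0.0719 0.0431] y [-0.993  0.116 -0.002] z [0.116 0.993 0.003] x [ 0.002  0.003 -1.   ] F [-2.3 -0.8  7.1] -0.0
```

Request:
{"name": "step_arm", "arguments": {
  "series": [
    [[0.0003, 0.003, 0], [0, 0, 0], 0],
    [[0.0003, 0.005, 0], [0, 0, 0], 0],
    [[0.0003, 0.005, 0], [0, 0, 0], 0],
    [[0.0003, 0.005, 0], [0, 0, 0], 0],
    [[0.0003, 0.005, 0], [0, 0, 0], 0],
    [[0.0003, 0.005, 0], [0, 0, 0], 0],
    [[0.0003, 0.005, 0], [0, 0, 0], 0],
    [[0.0003, 0.005, 0], [0, 0, 0], 0]
  ]
}}

```text
t: 7.3
tcp_pos: [0.5429, 0.0767, 0.0431]
eef_rot: [-1.124, 1.251, 1.117]
ft_force: [2.2, 0.1, 5.1]
finger_gap: 0.0002
```

```bash
python3 -c "
from h import *
st(); snap('scene','s3.png',(140,170,200,150),4)"
```

```text
7.3 [0.5429 0.0767 0.0431] y [-0.993  0.117 -0.011] z [0.117 0.993 0.005] x [ 0.011  0.004 -1.   ] F [2.2 0.1 5.1] 0.0002
```

View pics/s3.png

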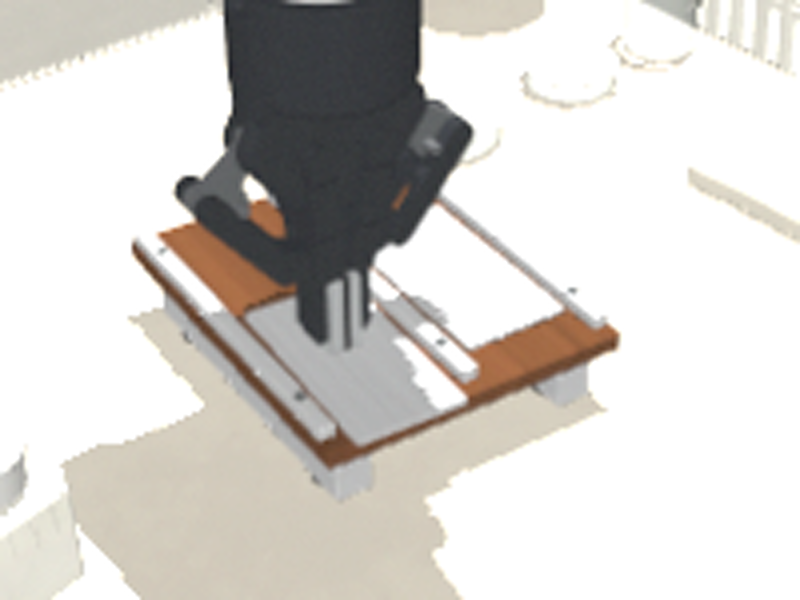

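```bash
python3 -c "
from h import *
S=lambda P,z:to_world('scene',np.array(P,float)/4+[140,170],z)[:,:2]*1000
a=S([[361,445],[467,401]],.043);b=S([[334,465],[618,337]],.040);u=np.array([.993,-.117])
print(a,b,a@u,b@u,bot.outline_of('scene','drilled_coupon')[0]['score'],rect('scene','drilled_coupon',.043)[2:])
"
```

```text
[[478.34541653 108.72848525]
 [472.71878129  59.81424678]] [[478.46746424 121.78947261]
 [467.55539633 -18.99687331]] [462.27576584 462.41148295] [460.86882369 466.50514273] 0.69 (((525.2140502929688, 77.3988037109375), (51.02626037597656, 101.89363861083984), 81.86933898925781), array([[471.17102 ,  59.347588],
       [572.0404  ,  44.93667 ],
       [579.2571  ,  95.45002 ],
       [478.3877  , 109.86094 ]], dtype=float32))
```

Request:
{"name": "step_arm", "arguments": {
  "series": [
    [[0.0003, 0.003, 0], [0, 0, 0], 0],
    [[0.0003, 0.005, 0], [0, 0, 0], 0],
    [[0.0003, 0.005, 0], [0, 0, 0], 0],
    [[0.0003, 0.005, 0], [0, 0, 0], 0],
    [[0.0003, 0.005, 0], [0, 0, 0], 0],
    [[0.0003, 0.005, 0], [0, 0, 0], 0],
    [[0.0003, 0.004, 0], [0, 0, 0], 0],
    [[0.0003, 0.002, 0], [0, 0, 0], 0]
  ]
}}

```text
t: 8.45
tcp_pos: [0.5101, 0.0814, 0.0431]
eef_rot: [-1.126, 1.243, 1.112]
ft_force: [0.7, -0.8, 5.0]
finger_gap: -0.0003
```

```bash
python3 -c "
from h import *
st(); snap('scene','s4.png',(140,170,200,150),4)
print(rect('scene','drilled_coupon',.043))"
```

```text
8.45 [0.5101 0.0814 0.0431] y [-0.993  0.117 -0.019] z [0.117 0.993 0.008] x [ 0.019  0.006 -1.   ] F [ 0.7 -0.8  5. ] -0.0003
(0.82, np.uint64(1019), ((493.1928405761719, 81.96890258789062), (51.21432113647461, 104.12557220458984), 81.73103332519531), array([[437.9885 ,  64.11564],
       [541.03156,  49.14028],
       [548.3972 ,  99.82217],
       [445.35413, 114.79752]], dtype=float32))
```

View pics/s4.png

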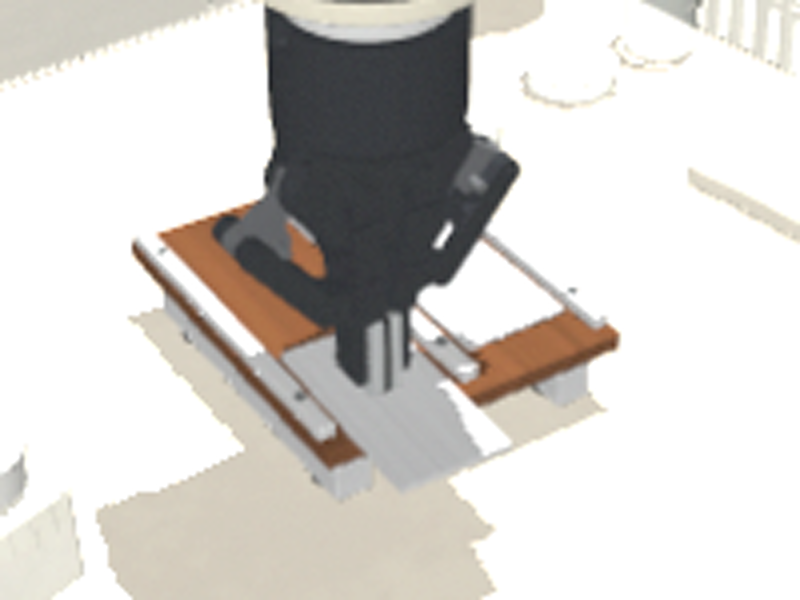

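Request:
{"name": "step_arm", "arguments": {
  "series": [
    [[-0.02, 0, 0], [0, 0, 0], 0],
    [[-0.03, 0, 0], [0, 0, 0], 0],
    [[0, 0.027, 0], [0, 0.004, 0.009], 88],
    [[0, 0.026, -0.001], [0.02, 0.004, 0.009], 88],
    [[0, 0, 0], [0, 0, 0], 88],
    [[0, 0, 0], [0, 0, 0], 88],
    [[0, 0, 0], [0, 0, 0], 88],
    [[0, 0, 0], [0, 0, 0], 88]
  ]
}}

```text
t: 9.55
tcp_pos: [0.4532, 0.0863, 0.0932]
eef_rot: [-1.107, 1.273, 1.109]
ft_force: [1.0, 0.1, -0.3]
finger_gap: 0.075
```

```bash
python3 -c "
from h import *
s,M=st(); snap('scene','s5.png',(140,170,200,150),4); snap('top','t5.png',(150,120,160,140),4.2)
t=s['tcp_pos']
for k in(-.0375,0,.0375): print((to_px('scene',t+k*M[:,2])-[140,170])*4,(to_px('scene',t+k*M[:,2]+M[:,0]*(t[2]-.043))-[140,170])*4)
print(rect('scene','drilled_coupon',.043));print(rect('top','drilled_coupon',.043))"
```

```text
9.55 [0.4532 0.0863 0.0932] y [-0.991  0.137  0.002] z [ 0.137  0.991 -0.   ] x [-0.002 -0.    -1.   ] F [ 1.   0.1 -0.3] 0.075
[[529.47616696 316.82274642]] [[527.79371207 419.78580771]]
[[445.80090967 348.49881809]] [[446.98798664 452.7849893 ]]
[[357.94563282 381.73425182]] [[362.30021955 487.3315917 ]]
(0.69, np.uint64(1102), ((492.61346435546875, 81.843505859375), (50.606380462646484, 102.48405456542969), 81.87179565429688), array([[438.30862 ,  64.03954 ],
       [539.7631  ,  49.549477],
       [546.91833 ,  99.64747 ],
       [445.4638  , 114.137535]], dtype=float32))
(0.55, np.uint64(573), ((514.9998779296875, 77.49147033691406), (43.045875549316406, 67.46149444580078), 81.86898803710938), array([[478.5641  ,  60.955673],
       [545.3474  ,  51.414124],
       [551.43567 ,  94.02727 ],
       [484.65234 , 103.56882 ]], dtype=float32))
```

View pics/s5.png

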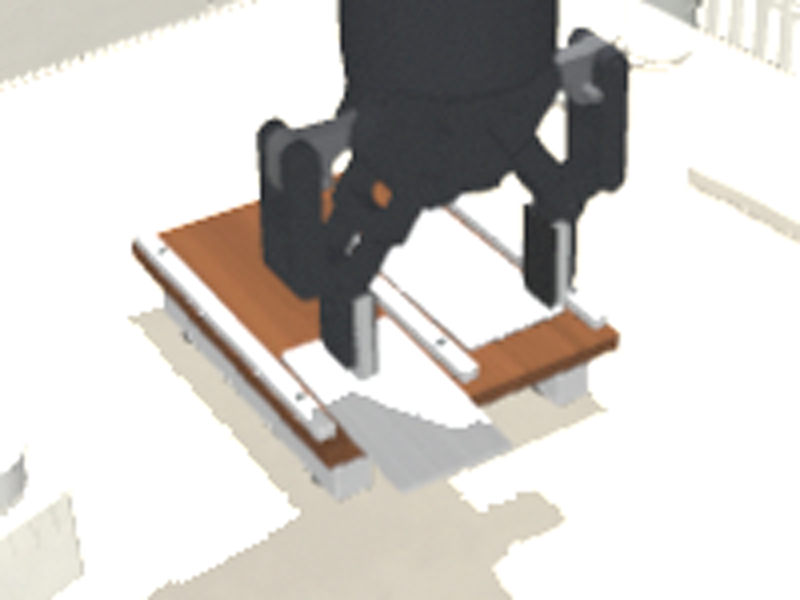

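View pics/t5.png

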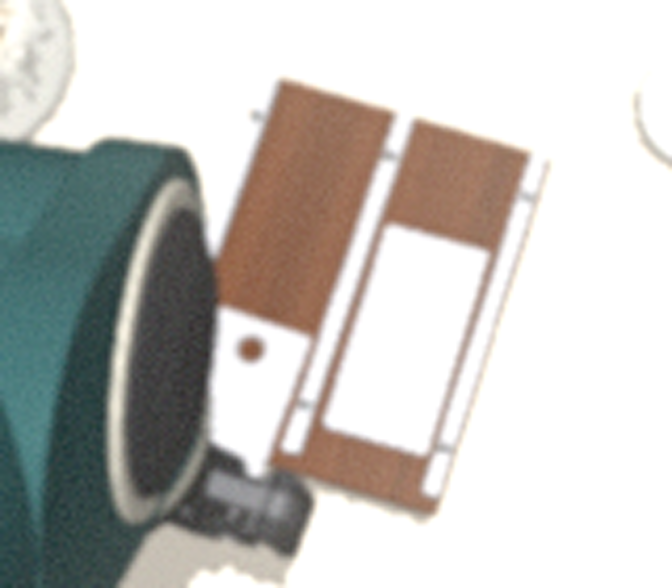

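Request:
{"name": "step_arm", "arguments": {
  "series": [
    [[0.02, -0.0035, 0.001], [0, 0, 0], 88],
    [[0.02, 0, 0], [0, 0, 0], 88],
    [[0.012, 0, 0], [0, 0, 0], 88],
    [[0.003, 0, 0], [0, 0, 0], 88],
    [[0.001, 0, 0], [0, 0, 0], 88],
    [[0, 0, 0], [0, 0, 0], 88],
    [[0, 0, 0], [0, 0, 0], 88],
    [[0, 0, 0], [0, 0, 0], 88]
  ]
}}

```text
t: 10.75
tcp_pos: [0.458, 0.0873, 0.0373]
eef_rot: [-1.107, 1.27, 1.108]
ft_force: [-0.8, -0.5, 0.5]
finger_gap: 0.0751
```

```bash
python3 -c "
from h import *
s,M=st(); snap('scene','s6.png',(140,170,200,150),4)"
```

```text
10.75 [0.458  0.0873 0.0373] y [-0.991  0.137 -0.   ] z [0.137 0.991 0.001] x [ 0.001  0.001 -1.   ] F [-0.8 -0.5  0.5] 0.0751
```

View pics/s6.png

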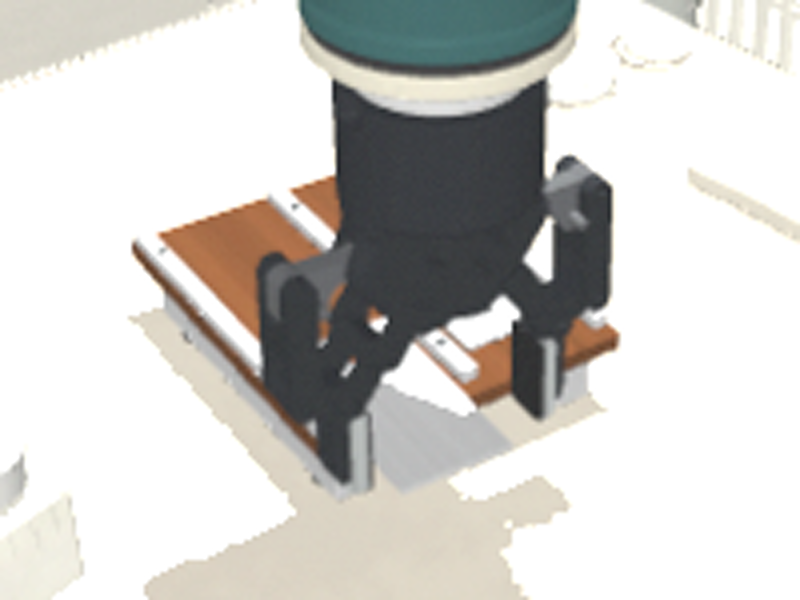

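Request:
{"name": "step_arm", "arguments": {
  "series": [
    [[0.0014, 0, 0], [0, 0, 0], 70],
    [[0, 0, 0], [0, 0, 0], 60],
    [[0, 0, 0], [0, 0, 0], 40],
    [[0, 0, 0], [0, 0, 0], 40],
    [[0, 0, 0], [0, 0, 0], 40],
    [[0, 0, 0], [0, 0, 0], 40],
    [[0, 0, 0], [0, 0, 0], 40],
    [[0, 0, 0], [0, 0, 0], 40]
  ],
  "grip_force": 50
}}

```text
t: 11.8
tcp_pos: [0.4581, 0.0874, 0.036]
eef_rot: [-1.107, 1.269, 1.108]
ft_force: [-1.6, -0.4, 2.3]
finger_gap: 0.0474
```

```bash
python3 -c "
from h import *
s,M=st(); snap('scene','s7.png',(140,170,200,150),4)
print(rect('scene','drilled_coupon',.043))"
```

```text
11.8 [0.4581 0.0874 0.036 ] y [-0.991  0.137 -0.   ] z [0.137 0.991 0.002] x [ 0.001  0.001 -1.   ] F [-1.6 -0.4  2.3] 0.0474
(0.58, np.uint64(552), ((473.41632080078125, 82.31199645996094), (46.09853744506836, 68.24774932861328), 81.84471130371094), array([[436.36786 ,  64.33651 ],
       [503.9254  ,  54.65513 ],
       [510.46478 , 100.28748 ],
       [442.90723 , 109.968864]], dtype=float32))
```

View pics/s7.png

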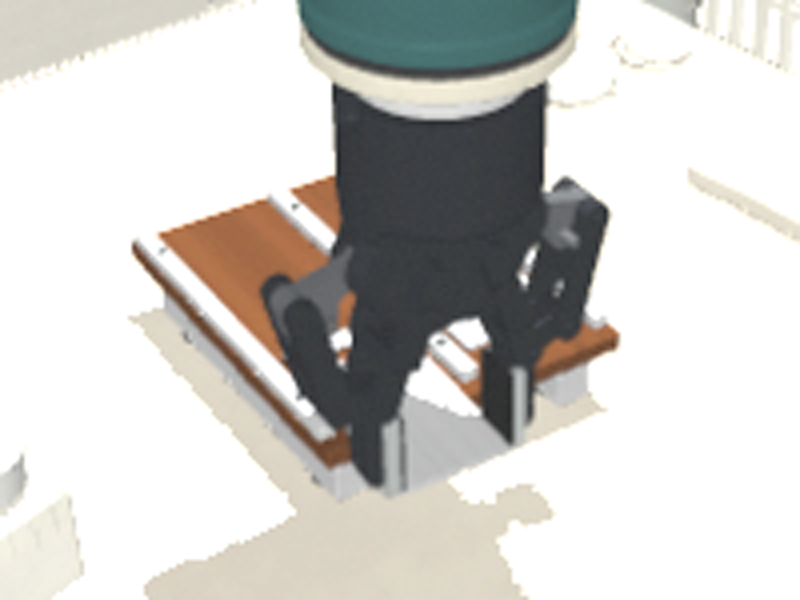

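Request:
{"name": "step_arm", "arguments": {
  "series": [
    [[-0.001, 0, 0], [0, 0, 0], 40],
    [[-0.002, 0, 0], [0, 0, 0], 40],
    [[-0.003, 0, 0], [0, 0, 0], 40],
    [[-0.004, 0, 0], [0, 0, 0], 40],
    [[-0.004, 0, 0], [0, 0, 0], 40],
    [[-0.002, 0, 0], [0, 0, 0], 40],
    [[0, 0, 0], [0, 0, 0], 40],
    [[0, 0, 0], [0, 0, 0], 40]
  ]
}}

```text
t: 12.9
tcp_pos: [0.458, 0.0873, 0.0532]
eef_rot: [-1.107, 1.269, 1.108]
ft_force: [0.6, 0.2, -0.4]
finger_gap: 0.0475
```

```bash
python3 -c "
from h import *
s,M=st(); snap('scene','s8.png',(140,170,200,150),4);snap('top','t8.png',(150,120,160,140),4.2)
"
```

```text
12.9 [0.458  0.0873 0.0532] y [-0.991  0.137 -0.001] z [0.137 0.991 0.001] x [ 0.001  0.001 -1.   ] F [ 0.6  0.2 -0.4] 0.0475
```

View pics/s8.png

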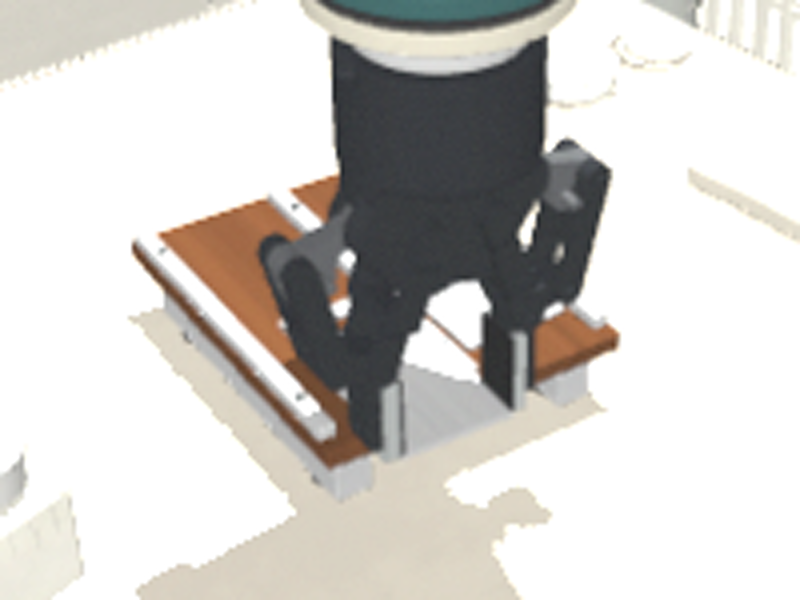

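View pics/t8.png

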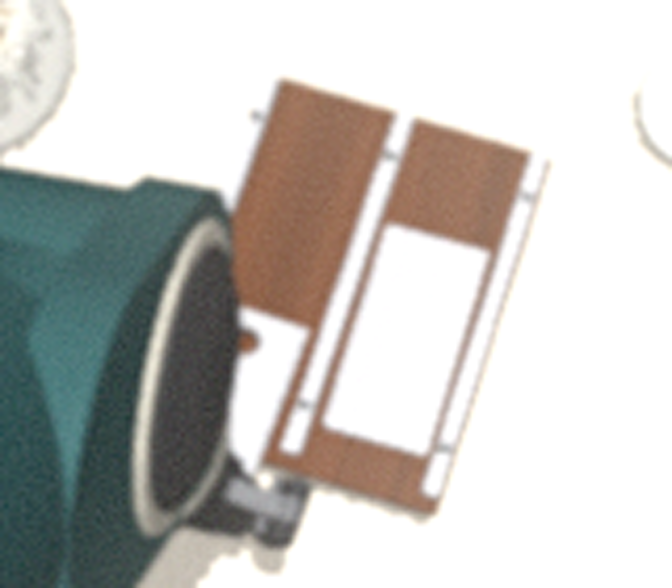

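Request:
{"name": "step_arm", "arguments": {
  "series": [
    [[-0.005, 0, 0], [0, 0, 0], 40],
    [[-0.01, 0, 0], [0, 0, 0], 40],
    [[-0.013, 0, 0], [0, 0, 0], 40],
    [[-0.013, 0, 0], [0, 0, 0], 40],
    [[-0.013, 0, 0], [0, 0, 0], 40],
    [[-0.01, 0, 0], [0, 0, 0], 40],
    [[-0.005, 0, 0], [0, 0, 0], 40],
    [[0, 0, 0], [0, 0, 0], 40]
  ]
}}

```text
t: 14.0
tcp_pos: [0.4583, 0.0874, 0.1279]
eef_rot: [-1.107, 1.268, 1.107]
ft_force: [-0.1, 0.7, -1.6]
finger_gap: 0.0475
```

```bash
python3 -c "
from h import *
s,M=st(); snap('scene','s9.png',(140,130,200,150),4);snap('top','t9.png',(150,120,160,140),4.2)
t=s['tcp_pos']; z0=-.0032-.0005  # underside along tool x
for n,a,b in(('FL',.015,.025),('FR',.015,-.025),('RL',-.085,.025),('RR',-.085,-.025)):
  P=t+a*M[:,1]+b*M[:,2]+M[:,0]*(z0-.003); print(n,(to_px('scene',P)-[140,130])*4,(to_px('top',P)-[150,120])*4.2)
"
```

```text
14.0 [0.4583 0.0874 0.1279] y [-0.991  0.137 -0.002] z [0.137 0.991 0.002] x [ 0.002  0.002 -1.   ] F [-0.1  0.7 -1.6] 0.0475
FL [[395.18726434 452.89871048]] [[ 80.67405704 487.61957997]]
FR [[513.98570443 410.73213985]] [[196.08758045 526.68658502]]
RL [[264.93004112 326.76816517]] [[168.17621402 261.59371138]]
RR [[377.13947283 292.20208244]] [[281.05800833 298.53225354]]
```

View pics/s9.png

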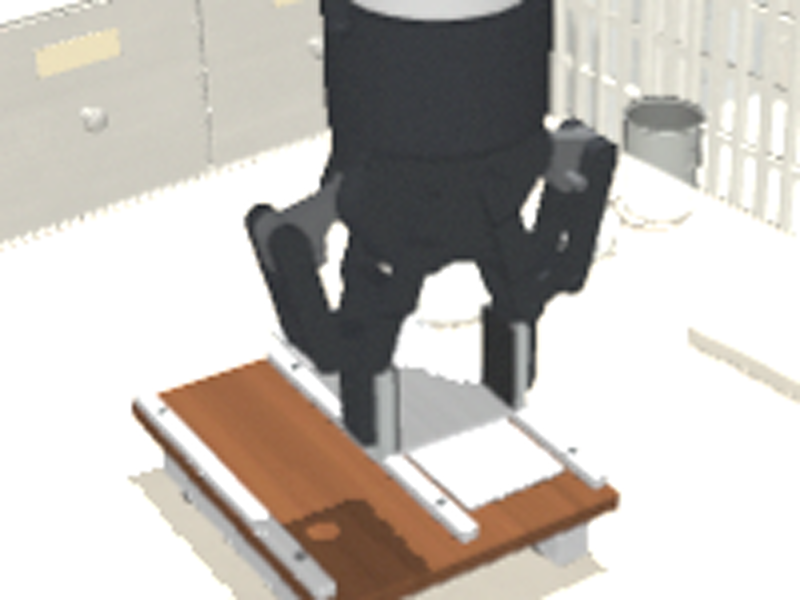

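View pics/t9.png

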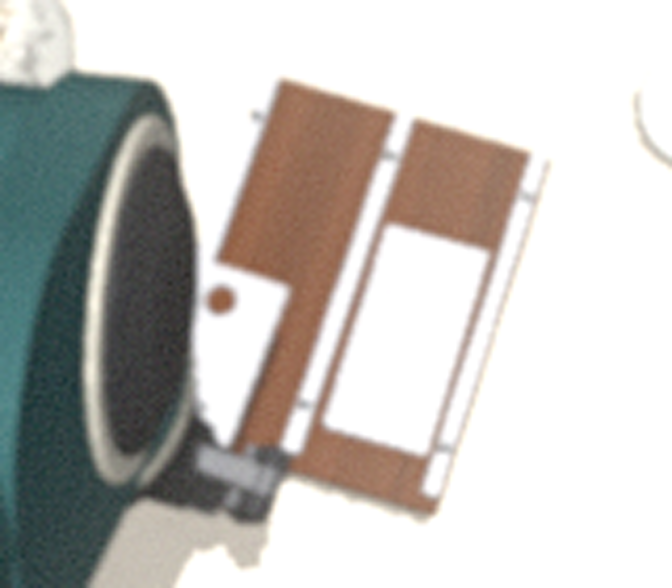

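Request:
{"name": "step_arm", "arguments": {
  "series": [
    [[0, -0.0035, -0.02], [0, 0, 0], 40],
    [[0, -0.007, -0.038], [0, 0, 0], 40],
    [[0, -0.009, -0.048], [0, 0, 0], 40],
    [[0, -0.009, -0.05], [0, 0, 0], 40],
    [[0, -0.009, -0.05], [0, 0, 0], 40],
    [[0, -0.007, -0.04], [0, 0, 0], 40],
    [[0, -0.004, -0.025], [0, 0, 0], 40],
    [[0, -0.002, -0.01], [0, 0, 0], 40]
  ]
}}

```text
t: 15.1
tcp_pos: [0.4688, -0.2058, 0.1235]
eef_rot: [-1.108, 1.272, 1.113]
ft_force: [0.4, -0.2, -0.5]
finger_gap: 0.0475
```

```bash
python3 -c "
from h import *
s,M=st(); snap('scene','s10.png',(280,90,200,150),4);snap('top','t10.png',(260,120,160,140),4.2)
"
```

```text
15.1 [ 0.4688 -0.2058  0.1235] y [-0.991  0.133  0.004] z [0.133 0.991 0.   ] x [-0.004  0.001 -1.   ] F [ 0.4 -0.2 -0.5] 0.0475
```

View pics/s10.png

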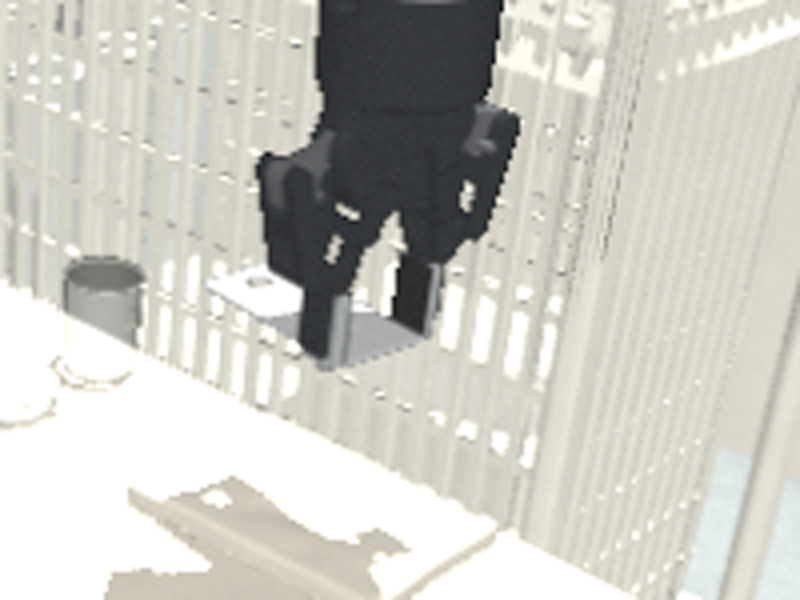

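View pics/t10.png

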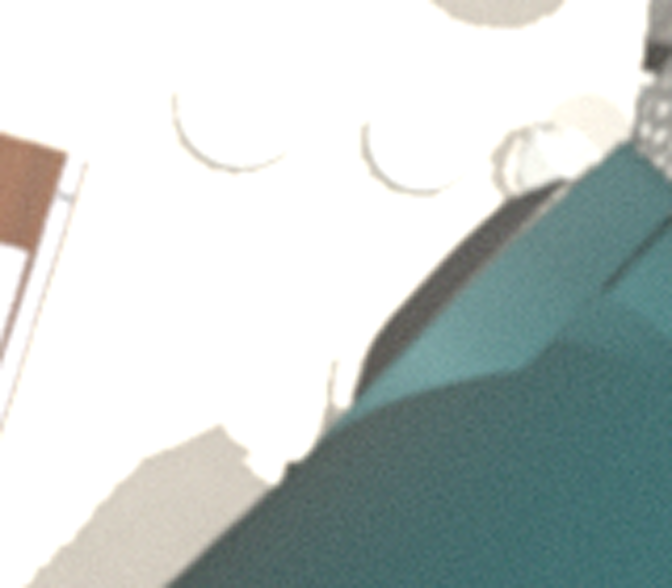

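```bash
python3 -c "
from h import *
s,M=st();t=s['tcp_pos']
for n,a,b in(('FL',.015,.025),('FR',.015,-.025),('RL',-.085,.025),('RR',-.085,-.025),('hole',-.071,0)):
  P=t+a*M[:,1]+b*M[:,2]+M[:,0]*(-.0037-.003); print(n,((to_px('scene',P)-[280,90])*4).round())
print(rect('scene','foam_pad',.014))
"
```

```text
15.2 [ 0.4689 -0.205   0.1236] y [-0.991  0.133  0.004] z [0.133 0.991 0.   ] x [-0.004  0.001 -1.   ] F [-0.3  1.   0. ] 0.0478
FL [[342. 364.]]
FR [[423. 336.]]
RL [[198. 281.]]
RR [[277. 258.]]
hole [[257. 280.]]
(0.76, np.uint64(2619), ((500.3589172363281, -226.49880981445312), (162.60882568359375, 128.53955078125), 3.414586305618286), array([[ 415.3709 , -167.18567],
       [ 423.0268 , -295.497  ],
       [ 585.3469 , -285.81195],
       [ 577.69104, -157.50061]], dtype=float32))
```

Request:
{"name": "step_arm", "arguments": {
  "series": [
    [[0, 0, -0.008], [-0.08, 0, 0], 40],
    [[0, 0, -0.007], [-0.08, 0, -0.004], 40],
    [[0.02, 0, 0], [0, 0, 0], 40],
    [[0.03, 0, 0], [0, 0, 0], 40],
    [[0.025, 0, 0], [0, 0, 0], 40],
    [[0.012, 0, 0], [0, 0, 0], 40],
    [[0.004, 0, 0], [0, 0, 0], 40],
    [[0, 0, 0], [0, 0, 0], 40]
  ]
}}

```text
t: 16.25
tcp_pos: [0.4707, -0.2081, 0.0308]
eef_rot: [-1.241, 1.182, 1.245]
ft_force: [0.2, 0.4, -0.3]
finger_gap: 0.0477
```

```bash
python3 -c "
from h import *
s,M=st();t=s['tcp_pos']; snap('scene','s11.png',(280,130,200,150),4)
for n,a,b in(('FL',.015,.025),('FR',.015,-.025),('RL',-.085,.025),('RR',-.085,-.025),('hole',-.071,0)):
  P=t+a*M[:,1]+b*M[:,2]+M[:,0]*(-.0037-.003); print(n,P.round(4),((to_px('scene',P)-[280,130])*4).round())
"
```

```text
16.25 [ 0.4707 -0.2081  0.0308] y [-0.999 -0.047 -0.002] z [-0.047  0.999  0.005] x [ 0.002  0.005 -1.   ] F [ 0.2  0.4 -0.3] 0.0477
FL [ 0.4546 -0.1839  0.0376] [[332. 378.]]
FR [ 0.4569 -0.2338  0.0373] [[394. 340.]]
RL [ 0.5545 -0.1792  0.0378] [[170. 297.]]
RR [ 0.5568 -0.2291  0.0375] [[234. 264.]]
hole [ 0.5417 -0.2048  0.0376] [[224. 291.]]
```

View pics/s11.png

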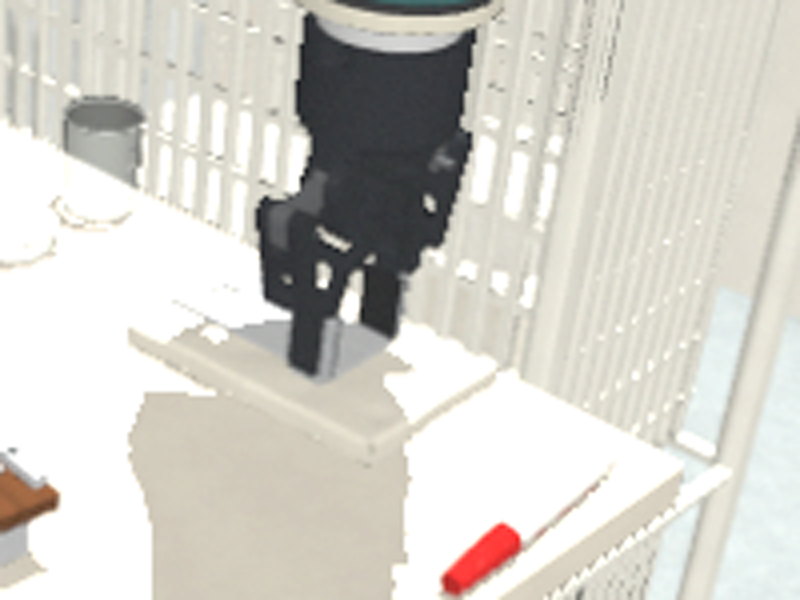

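Request:
{"name": "step_arm", "arguments": {
  "series": [
    [[0, 0, -0.008], [0, 0.005, 0.002], 40],
    [[0, 0, -0.005], [0, 0, 0], 40],
    [[0.006, 0, 0], [0, 0, 0], 40],
    [[0.006, 0, 0], [0, 0, 0], 40],
    [[0.003, 0, 0], [0, 0, 0], 40],
    [[0.001, 0, 0], [0, 0, 0], 40],
    [[0, 0, 0], [0, 0, 0], 40],
    [[0, 0, 0], [0, 0, 0], 40]
  ]
}}

```text
t: 17.3
tcp_pos: [0.4722, -0.2225, 0.015]
eef_rot: [-1.245, 1.186, 1.242]
ft_force: [0.9, 0.3, 0.7]
finger_gap: 0.048
```

```bash
python3 -c "
from h import *
s,M=st();t=s['tcp_pos']; snap('scene','s12.png',(280,130,160,120),5)
for n,a,b in(('FL',.015,.025),('FR',.015,-.025),('RL',-.085,.025),('RR',-.085,-.025),('hole',-.071,0)):
  P=t+a*M[:,1]+b*M[:,2]+M[:,0]*(-.0037-.003); print(n,P.round(4),((to_px('scene',P)-[280,130])*5).round())
"
```

```text
17.3 [ 0.4722 -0.2225  0.015 ] y [-0.999 -0.047 -0.002] z [-0.047  0.999 -0.001] x [ 0.002 -0.001 -1.   ] F [0.9 0.3 0.7] 0.048
FL [ 0.456  -0.1982  0.0216] [[431. 492.]]
FR [ 0.4583 -0.2481  0.0217] [[508. 445.]]
RL [ 0.5559 -0.1935  0.0218] [[232. 392.]]
RR [ 0.5582 -0.2435  0.0218] [[310. 350.]]
hole [ 0.5431 -0.2191  0.0218] [[298. 384.]]
```

View pics/s12.png

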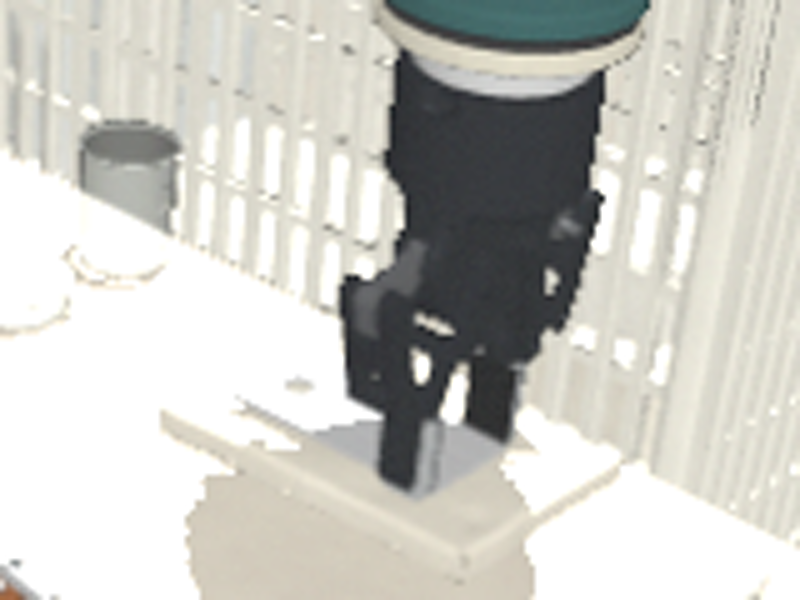

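Request:
{"name": "step_arm", "arguments": {
  "series": [
    [[0.002, 0, 0], [0, 0, 0], 40],
    [[0.001, 0, 0], [0, 0, 0], 40],
    [[0.0005, 0, 0], [0, 0, 0], 40],
    [[0.0004, 0, 0], [0, 0, 0], 40],
    [[0.0004, 0, 0], [0, 0, 0], 40],
    [[0.0004, 0, 0], [0, 0, 0], 40],
    [[0.0003, 0, 0], [0, 0, 0], 40],
    [[0.0003, 0, 0], [0, 0, 0], 40]
  ]
}}

```text
t: 18.35
tcp_pos: [0.4723, -0.2224, 0.0121]
eef_rot: [-1.244, 1.184, 1.241]
ft_force: [-2.8, 2.5, 8.1]
finger_gap: 0.0477
```

```bash
python3 -c "
from h import *
st()"
```

```text
18.35 [ 0.4723 -0.2224  0.0121] y [-0.999 -0.046 -0.003] z [-0.046  0.999  0.001] x [ 0.003  0.001 -1.   ] F [-2.8  2.5  8.1] 0.0477
```

Request:
{"name": "step_arm", "arguments": {
  "series": [
    [[0.0005, 0, 0], [0, 0, 0.003], 40],
    [[0.0005, 0, 0], [0, 0, 0], 40],
    [[0.0005, 0, 0], [0, 0, 0], 40],
    [[0.0005, 0, 0], [0, 0, 0], 40],
    [[0.0005, 0, 0], [0, 0, 0], 40],
    [[0.0005, 0, 0], [0, 0, 0], 40],
    [[0.0005, 0, 0], [0, 0, 0], 40],
    [[0.0005, 0, 0], [0, 0, 0], 40]
  ]
}}

```text
t: 19.35
tcp_pos: [0.4725, -0.2225, 0.0121]
eef_rot: [-1.241, 1.183, 1.243]
ft_force: [-4.4, 3.3, 14.9]
finger_gap: 0.0476
```

```bash
python3 -c "
from h import *
st(); snap('scene','s13.png',(280,160,130,90),6)"
```

```text
19.35 [ 0.4725 -0.2225  0.0121] y [-0.999 -0.045 -0.002] z [-0.045  0.999  0.003] x [ 0.002  0.003 -1.   ] F [-4.4  3.3 14.9] 0.0476
```

View pics/s13.png

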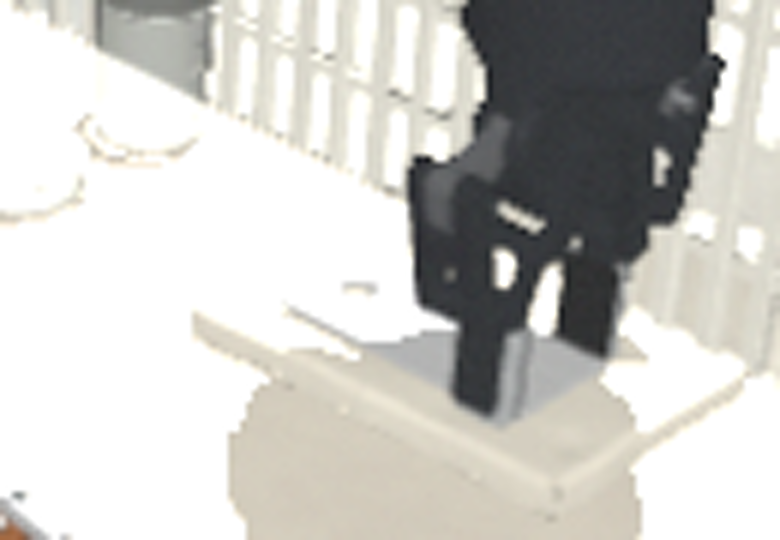

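Request:
{"name": "step_arm", "arguments": {
  "series": [
    [[0, 0, 0], [0, 0, 0], 58],
    [[0, 0, 0], [0, 0, 0], 60],
    [[0, 0, 0], [0, 0, 0], 63],
    [[0, 0, 0], [0, 0, 0], 66],
    [[0, 0, 0], [0, 0, 0], 70],
    [[0, 0, 0], [0, 0, 0], 74],
    [[0, 0, 0], [0, 0, 0], 74],
    [[0, 0, 0], [0, 0, 0], 74]
  ]
}}

```text
t: 20.4
tcp_pos: [0.4725, -0.2225, 0.0119]
eef_rot: [-1.241, 1.183, 1.242]
ft_force: [0.3, -1.2, -0.3]
finger_gap: 0.0629
```

```bash
python3 -c "
from h import *
st(); snap('scene','s14.png',(280,160,130,90),6)"
```

```text
20.4 [ 0.4725 -0.2225  0.0119] y [-0.999 -0.045 -0.002] z [-0.045  0.999  0.003] x [ 0.002  0.003 -1.   ] F [ 0.3 -1.2 -0.3] 0.0629
```

View pics/s14.png

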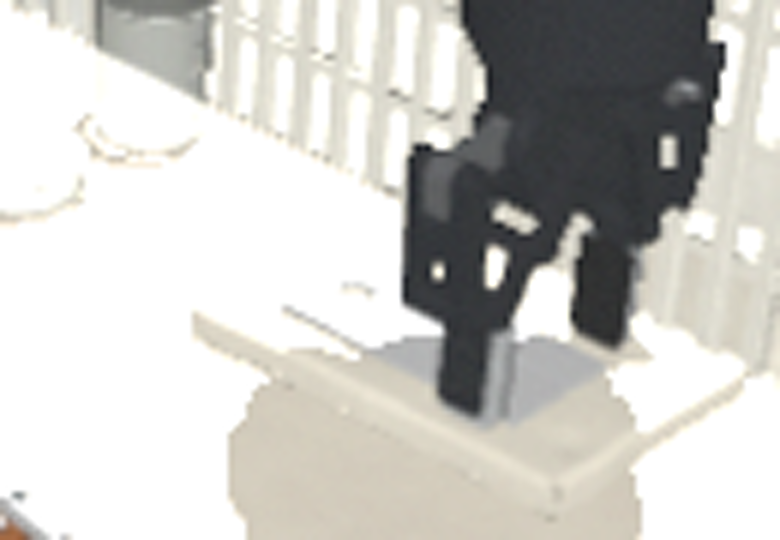

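Released with no visible drop. Rising straight up.

Request:
{"name": "step_arm", "arguments": {
  "series": [
    [[-0.005, 0, 0], [0, 0, 0], 74],
    [[-0.015, 0, 0], [0, 0, 0], 74],
    [[-0.03, 0, 0], [0, 0, 0], 74],
    [[-0.04, 0, 0], [0, 0, 0], 74],
    [[-0.04, 0, 0], [0, 0, 0], 74],
    [[-0.02, 0.03, 0.05], [0, 0, 0], 74],
    [[0, 0.03, 0.05], [0, 0, 0], 74],
    [[0, 0, 0.05], [0, 0, 0], 74]
  ]
}}

```text
t: 21.45
tcp_pos: [0.4038, -0.0759, 0.1729]
eef_rot: [-1.239, 1.184, 1.233]
ft_force: [1.8, 0.8, 0.4]
finger_gap: 0.0633
```

Request:
{"name": "step_arm", "arguments": {
  "series": [
    [[0, 0, 0.05], [0, 0, 0], 74],
    [[0, 0, 0.05], [0, 0, 0], 74],
    [[0, 0, 0.05], [0, 0, 0], 74],
    [[0, 0, 0.05], [0, 0, 0], 74],
    [[0, 0, 0.04], [0, 0, 0], 74],
    [[0, 0, 0.02], [0, 0, 0], 74],
    [[0, 0, 0], [0, 0, 0], 74],
    [[0, 0, 0], [0, 0, 0], 74]
  ]
}}

```text
t: 22.45
tcp_pos: [0.3925, 0.1936, 0.182]
eef_rot: [-1.242, 1.172, 1.229]
ft_force: [-0.4, 0.2, -0.0]
finger_gap: 0.0631
```

```bash
python3 -c "
from h import *
st(); snap('scene','s15.png',(160,160,260,180),3);snap('top','t15.png',(170,120,240,190),3.3)
for c in('top','scene'):
  for n,z in(('drilled_coupon',.017),('plain_coupon',.043),('foam_pad',.014)):
    s,a,r,b=rect(c,n,z);print(c,n,round(s,2),a,np.round(r[0]),np.round(r[1]),round(r[2],1),b.round().tolist())
im=bot.capture('top');b=cv2.convertScaleAbs(im[190:300,320:410,::-1],alpha=1.35);cv2.imwrite('pics/t15b.png',cv2.resize(b,None,fx=5,fy=5))"
```

```text
22.45 [0.3925 0.1936 0.182 ] y [-0.999 -0.04  -0.017] z [-0.04   0.999  0.006] x [ 0.017  0.007 -1.   ] F [-0.4  0.2 -0. ] 0.0631
top drilled_coupon 0.98 1309 [ 514. -219.] [102.  51.] 2.1 [[462.0, -196.0], [464.0, -247.0], [566.0, -243.0], [564.0, -192.0]]
top plain_coupon 0.56 1285 [553.   8.] [ 50. 100.] 84.3 [[501.0, -12.0], [600.0, -22.0], [605.0, 28.0], [506.0, 38.0]]
top foam_pad 0.69 3085 [ 510. -232.] [156. 114.] 1.9 [[430.0, -177.0], [433.0, -291.0], [589.0, -286.0], [586.0, -172.0]]
scene drilled_coupon 0.86 686 [ 508. -221.] [102.  54.] 3.0 [[455.0, -197.0], [458.0, -251.0], [560.0, -245.0], [557.0, -191.0]]
scene plain_coupon 0.69 719 [545.   7.] [ 52. 104.] 83.4 [[491.0, -13.0], [594.0, -25.0], [600.0, 27.0], [497.0, 39.0]]
scene foam_pad 0.81 1721 [ 498. -225.] [158. 125.] 0.1 [[419.0, -163.0], [419.0, -287.0], [577.0, -287.0], [577.0, -163.0]]
```

View pics/s15.png

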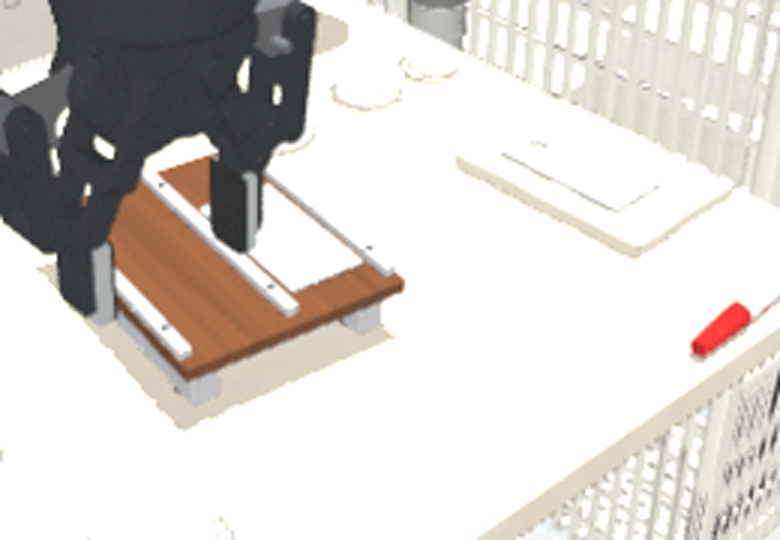

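View pics/t15b.png

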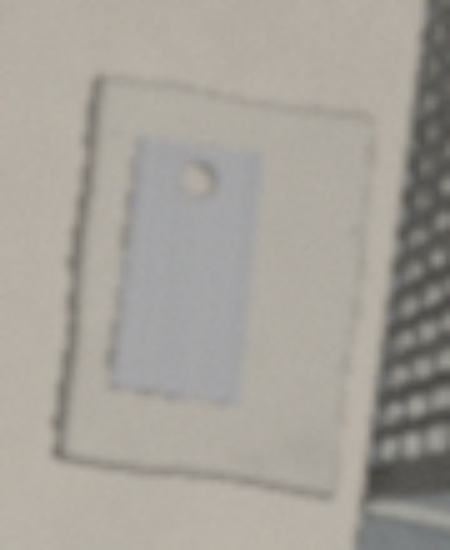

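View pics/t15.png

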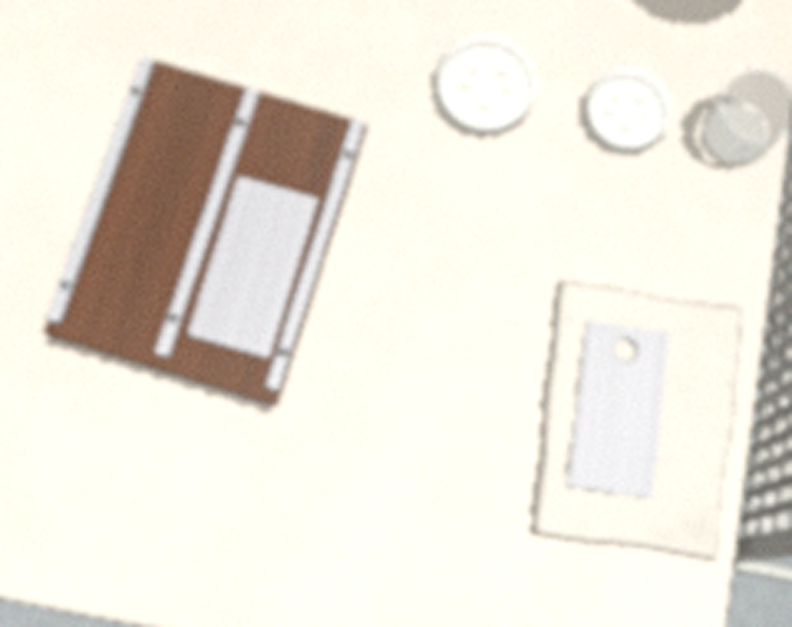

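The pictures show the coupon flat on the pad, at px (582–665, 325–495) in the top crop and inside the pad edges all round, with the hole at the rear. The plain coupon has not moved, and the gripper is touching nothing.

```bash
python3 -c "
from h import *
print(bot.finish_job())"
```

```text
the job is handed in; nothing more can be done
None
```

The drilled coupon now lies flat on the foam pad, same face up and wholly on it. I handed the job in at about 22.7 s.

**What I did:**
- I dragged the coupon about 70 mm forward along the left lane with the closed fingertips, pressing with about 5–7 N, until it stuck out roughly 32–37 mm.
- I then gripped it by the sides of its front end, lifted it level, carried it to the pad, lowered it until it touched, and opened the fingers.

**Last checks:**
- **On the pad:** the top camera shows the coupon inside the pad on all sides. The smallest margin is about 20 mm, with the hole still at the rear.
- **Plain coupon:** the top camera puts it within about 1 mm of where it started.
- **Robot:** the gripper is clear, with the force reading near zero.

**What disagreed or was off:**
- **Cameras:** the two cameras differ by about 6–8 mm in x. A check on the fingertip position agreed with the scene camera, and the margins cover the difference.
- **Grip opening:** the gripper read 47.5 mm while holding the 50 mm coupon. I put this down to finger flex; the coupon did not slip.
- **Early touch:** the coupon touched the pad with the tool about 1.5 mm higher than I expected. No drop was visible on release.
- **Test touch:** an early fingertip touch on the worktop, to find the finger length, reached 77 N at the wrist, against the 120 N limit.

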